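# Release the latched key on the coffee warmer

## Robot

A 6-joint arm with a two-finger parallel gripper is mounted at the origin on the work surface. World frame = base frame: x ahead of the robot, y to its left, z up, the work surface at z = 0. Lengths are in m, angles in rad, forces in N, time in s.
With the tool pointing down it reaches from about 0.325 to 1 m from the base axis. Payload 5.1 kg.
Tool frame: the origin (TCP) lies midway between the tips of the shut fingers; the grasp point (between the pads) lies 19 mm behind it (manip.pinch_z is the distance from the TCP to the grasp point, in m); z points along the fingers, y is the line along which they close (so a half turn about z gives the same grasp; the last joint's range is limited). The gripper opens to 85 mm and grips with 20 to 120 N. Pads are 22 mm wide; open, the fingers measure 114 mm over their backs; the gripper's body (76 mm by 85 mm) begins 54 mm behind the grasp point. The pads swing forward as they close: fully open they stand 13 mm farther back than shut.
Start: joints at [-1.293, 0.124, 1.65, -0, 1.367, -0.083], TCP at [0.229, -0.608, 0.231] pointing down, gripper open.
Joint ranges: [-2.61, 2.61], [-1.02, 2.33], [0.03, 2.71], [-1.35, 4.49], [0.32, 2.68], [-2.91, 2.91]. Speed limits (rad/s): [2.57, 2.57, 3.14, 3.14, 3.14, 3.14].

## Interface

Orientations are given as a unit quaternion [w, x, y, z].
In Python, from workcell import monitor, cams, manip gives the robot as it stands.
- The arm moves only by the tool servo_tool, never from a script. Its argument "moves" is a list of rows, each an object of numbers: "hand": the opening, from 0 (shut) to 1 (fully open); "tx", "ty", "tz": the shift along the tool's x, y, z in cm; "yaw": the turn about the tool's z in degrees. A call has 1 to 10 rows; each row is the pose to reach, as a shift and turn from the pose commanded when the call began, along the tool's axes at that moment; what a row does not reach only later rows make up. A row lasts 1/8 s, in which the tool goes at most 62.5 mm and 10.7 degrees, less where a joint would pass 70% of its speed; a pose out of reach is approached as far as the arm can. A call with a gripper value outside its range is refused whole. The fingers move at their own pace and stop on an object; "newtons" is the grip in N (left out, the last holds). Time passes only in rows, so rows that repeat a pose let the fingers close. It gives the time, the measured TCP pose, the force, the opening and the grip force at its end, in the units of the state.
- monitor.get_state(): the state, without advancing time (a new reading comes with each control period).
- cams.capture(name): name is "scene" or "top"; returns a dict with "img" (480x640x3 uint8, red, green, blue), "fx", "fy", "cx", "cy" (pixels), "rvec" (rotation vector, rad) and "tvec" (3), from world to camera coordinates, as OpenCV has them. Camera axes: x right, y down, z forward; pixel columns grow to the right and rows downward; lengths in m; the calibration is good to about 2 mm. A picture is of the moment at which its call begins. There is no depth.
- manip.job_done(): hands the job in; it is judged then, once.
The state is a dict: "time_s": time; "qpos": joint angles; "joint_vel": joint speeds; "joint_torque": joint torques, N m; "position": TCP position; "eef_rot": TCP orientation; "wrist_force": force on the tool from outside, world axes, zero at the start; "moment": the same for the moment, N m; "finger_gap": finger opening in m; "grip_force": force on a finger pad.
Only numpy, scipy, OpenCV 4.12 (cv2) and the standard library are available. Lean on these libraries where they do the work, as an engineer would, in place of code of your own. Each camera call takes 0.05 s, during which the arm holds its last target. There are 200 camera calls.

## Task

Closing time at the café: the two-plate coffee warmer is already unplugged and its lamps are dark, but one of the four identical white keys in the rail along its front has been left latched in, only a little lower than its neighbours. Find it (light taps with the fingertips tell: a key that stands up gives softly, the latched one lies lower and does not give to a light touch), then press that key right in and let it go, so that it springs up and all four keys stand up. Do not push any of the other three in far enough to latch, pick nothing up, leave the things on and around the warmer where they stand, and finish with the hand clear.

Things in the scene. Friction and masses are not known exactly. Their poses are not given: they have to be found in the camera images.
- warmer: Twin-plate coffee warmer, steel, fixed, 260 deep (x), 360 wide (y), deck 62 high, two dark round plates (tops at 70). Origin: centre of its underside on the counter, z up; -x is its front, roughly facing the robot. Its front 75 mm is a lower rail (50 high) with four identical white keys in a row along y, each 36 (x) by 28 (y), 44 from centre to centre; the row's middle is 93 in front of the origin.
- place_1 (a point): Place 1 of 4 in the key row, counted from the robot's left (the warmer's +y end). Fixed to the warmer, does not move with the key: the middle of the top face of a key that stands up here, 64 mm above the counter. The top of the latched key lies 4.4 mm lower than its place, that of any other key exactly at it.
- place_2 (a point): Place 2 of 4 in the key row, counted from the robot's left (the warmer's +y end). Fixed to the warmer, does not move with the key: the middle of the top face of a key that stands up here, 64 mm above the counter. The top of the latched key lies 4.4 mm lower than its place, that of any other key exactly at it.
- place_3 (a point): Place 3 of 4 in the key row, counted from the robot's left (the warmer's +y end). Fixed to the warmer, does not move with the key: the middle of the top face of a key that stands up here, 64 mm above the counter. The top of the latched key lies 4.4 mm lower than its place, that of any other key exactly at it.
- place_4 (a point): Place 4 of 4 in the key row, counted from the robot's left (the warmer's +y end). Fixed to the warmer, does not move with the key: the middle of the top face of a key that stands up here, 64 mm above the counter. The top of the latched key lies 4.4 mm lower than its place, that of any other key exactly at it.
- latched_key (a joint): How far the key that starts latched is pushed in, m: 0 up, 0.0044 latched, 0.0097 bottom stop (its top is then still 4 mm above the rail). It stands at any of the four places, not told which. Pushed past 0.0088 and let go it springs up to 0 within 0.3 s; pushed so again it latches again. About 6 N starts it from its latched position, 9 N holds it at the bottom, 2 N more at 20 mm/s.
- free_key_1 (a joint): How far another key, one of the three that stand up, is pushed in, m: 0 up, 0.0097 bottom stop (the numbers 1 to 3 do not follow the places). 3 N starts it moving, then 0.6 N more per mm (and 2 N more at 20 mm/s); it springs back from a light tap, but pushed past about 0.0082 and let go it latches at 0.0044.
- free_key_2 (a joint): How far another key, one of the three that stand up, is pushed in, m: 0 up, 0.0097 bottom stop (the numbers 1 to 3 do not follow the places). 3 N starts it moving, then 0.6 N more per mm (and 2 N more at 20 mm/s); it springs back from a light tap, but pushed past about 0.0082 and let go it latches at 0.0044.
- free_key_3 (a joint): How far another key, one of the three that stand up, is pushed in, m: 0 up, 0.0097 bottom stop (the numbers 1 to 3 do not follow the places). 3 N starts it moving, then 0.6 N more per mm (and 2 N more at 20 mm/s); it springs back from a light tap, but pushed past about 0.0082 and let go it latches at 0.0044.
- pitcher: Small steel milk pitcher with a handle, 68 mm across, 85 mm high, standing loose on one of the warming plates. Origin: centre of its underside. To be left alone.
- tumbler: Drinking glass, 74 mm across, 85 mm high, standing loose on the counter in front of the warmer's right-hand front corner. Origin: centre of its underside. To be left alone.
- spoon: Steel spoon, 170 mm long, 8 mm high, lying loose on the counter between the robot and the key rail. Origin: middle of its underside, x along its length. To be left alone.

How it is judged:
On the way:
1. the latched key is pressed in (value of joint latched_key above 0.007 m), for 0.02 s.
At the end, for the whole second after the job is handed in: All four keys stand up (each pushed in less than 1.5 mm), the latched one having been pressed in and let go, and the pitcher, tumbler and spoon are at rest within 15 mm of where they stood (value of joint each of latched_key, free_key_1, free_key_2, free_key_3 below 0.0015 m and linear speed of each of pitcher, tumbler, spoon below 0.02 m/s and distance of each of pitcher, tumbler, spoon from where it was at the start of the episode below 0.015 m); the robot touches nothing.
It fails at once if one of the other three keys is pushed in more than 7 mm, nearly to where it latches (value of joint any of free_key_1, free_key_2, free_key_3 above 0.007 m).
It fails at once if the pitcher is shifted more than 15 mm, lifted or knocked over (distance of pitcher from where it was at the start of the episode above 0.015 m or angle between pitcher's own z axis and vertical above 0.3 rad).
It fails at once if the tumbler is shifted more than 15 mm, lifted or knocked over (distance of tumbler from where it was at the start of the episode above 0.015 m or angle between tumbler's own z axis and vertical above 0.3 rad).
It fails at once if the spoon is shifted more than 15 mm, lifted or knocked over (distance of spoon from where it was at the start of the episode above 0.015 m).
It also fails if it takes over 51 s, if anything falls off the work surface, if the arm or the gripper's body presses on something with over 40 N, if the wrist force passes 120 N, or if a joint passes its speed limit or range.

## Working session

There is one attempt and no reset: what is moved stays moved. The work goes in short steps, Python scripts to look and compute and a tool call to move; the robot and the scene stay as the last step left them, time stands still between calls to the robot, and variables do not carry over. Pictures are saved under pics/ and viewed, at most 10 in all, crops included, and the job is handed in when it is done.

Besides the shell and the picture viewer there is one more tool, called after ">>>" as a command line: name --argument value ..., lists and objects as JSON in quotes. servo_tool: Moves the arm, as the interface text tells. Its arguments: {"type":"object","properties":{"moves":{"type":"array","items":{"type":"object","properties":{"hand":{"type":"number"},"tx":{"type":"number"},"ty":{"type":"number"},"tz":{"type":"number"},"yaw":{"type":"number"}}}},"newtons":{"type":"number"}},"required":["moves"]}

```bash
mkdir -p pics; cat > h.py <<'E'
import numpy as np, cv2
from workcell import monitor, cams, manip
def cap(n):
    c=cams.capture(n); R=cv2.Rodrigues(np.array(c["rvec"],float))[0]; t=np.array(c["tvec"],float)
    return c,R,t
def ray(c,R,t,u,v,z):
    d=R.T@np.array([(u-c["cx"])/c["fx"],(v-c["cy"])/c["fy"],1]); o=-R.T@t
    return o+d*(z-o[2])/d[2]
def proj(c,R,t,p):
    q=R@np.array(p)+t; return q[0]/q[2]*c["fx"]+c["cx"],q[1]/q[2]*c["fy"]+c["cy"]
E
python3 - <<'E'
from h import *
for n in("top","scene"):
    c,R,t=cap(n); cv2.imwrite(f"pics/{n}0.png",c["img"][:,:,::-1]); print(n,c["fx"],-R.T@t,R[2])
s=monitor.get_state(); print(s["time_s"],s["position"],s["eef_rot"],s["wrist_force"])
E
```

```text
top 566.7216153017106 [ 0.42348096 -0.00689409  1.03647515] [ 0.13095002 -0.00455366 -0.99137851]
scene 506.26006079771037 [1.15384677 0.23182126 0.76167487] [-0.61901671 -0.26468505 -0.73943231]
0.1 [ 0.22927407 -0.60762733  0.23015889] [-9.54116250e-04  9.83772222e-01  1.79419330e-01 -9.63884560e-05] [-0.23360688  0.250708   -0.04221621]
```

View pics/top0.png

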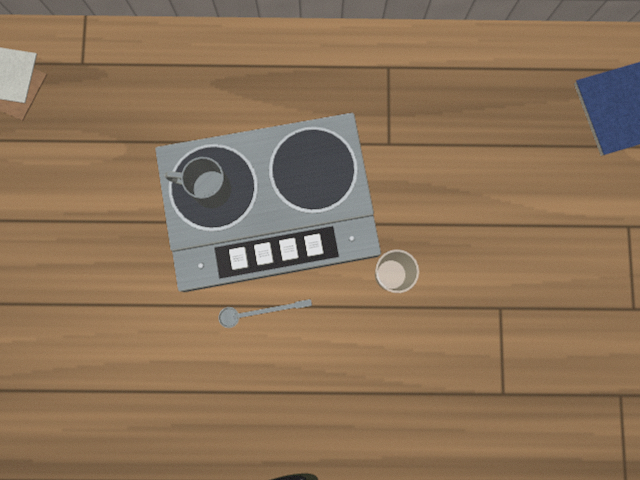

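View pics/scene0.png

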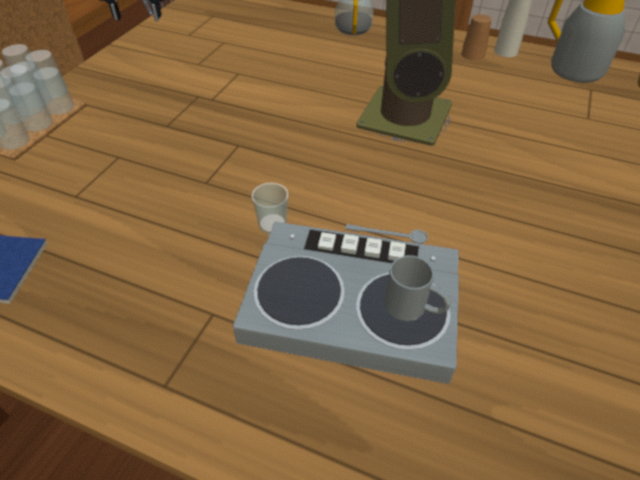

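The top view shows the four keys at about (238,258), (263,253), (288,249) and (314,244). The tumbler is at (397,271), the spoon runs from (229,317) to (310,302), and the pitcher is on the left plate. The scene view shows the same keys at about (327,241), (350,244), (374,247) and (397,250). Next I'll measure the key centres.

```bash
python3 - <<'E'
from h import *
K={}
for n,(x0,x1,y0,y1) in {"top":(216,340,225,280),"scene":(305,420,228,265)}.items():
    c,R,t=cap(n); g=c["img"].min(2).astype(int); m=np.zeros(g.shape,np.uint8); m[y0:y1,x0:x1]=(g[y0:y1,x0:x1]>(150 if n=="top" else 165))
    N,L,S,C=cv2.connectedComponentsWithStats(m)
    r=sorted([(C[i],S[i][2:]) for i in range(1,N) if S[i][4]>60],key=lambda a:a[0][0]*(1 if n=="top" else -1))
    K[n]=(c,R,t,r)
    for (u,v),s in r: print(n,u.round(1),v.round(1),s,ray(c,R,t,u,v,.064).round(4))
c,R,t,r=K["top"]; P=np.array([ray(c,R,t,*a[0],.064) for a in r])
print(np.linalg.norm(np.diff(P,axis=0),axis=1)); d=P[0]-P[3]; d/=np.linalg.norm(d); print("row yaw deg",np.degrees(np.arctan2(-d[0],d[1])),P.mean(0))
c2,R2,t2,r2=K["scene"]
A=c["fx"]; 
def M(c,R,t): return np.array([[c["fx"],0,c["cx"]],[0,c["fy"],c["cy"]],[0,0,1]])@np.c_[R,t]
for a,b in zip(r,r2):
    X=cv2.triangulatePoints(M(c,R,t),M(c2,R2,t2),a[0].reshape(2,1),b[0].reshape(2,1)); print((X[:3]/X[3]).ravel().round(4))
# tumbler rim, spoon
for u,v,z in((397,271,.085),(229,317,.004),(310,302,.004),(202,177,.155)): print(ray(c,R,t,u,v,z).round(3))
from scipy.spatial.transform import Rotation as Ro
s=monitor.get_state();q=s["eef_rot"]; print(Ro.from_quat([q[1],q[2],q[3],q[0]]).as_matrix().round(3))
E
```

```text
top 223.5 227.3 [19  6 62] [0.5762 0.156  0.064 ]
top 237.8 257.8 [ 19  23 331] [0.5231 0.1298 0.064 ]
top 263.0 253.2 [ 19  23 332] [0.5315 0.0867 0.064 ]
top 288.1 248.6 [ 19  22 329] [0.5398 0.0435 0.064 ]
top 313.1 244.4 [ 19  22 325] [5.475e-01 3.000e-04 6.400e-02]
scene 396.7 248.9 [ 16  16 204] [0.5215 0.1279 0.064 ]
scene 373.1 245.3 [ 15  16 199] [0.5301 0.0849 0.064 ]
scene 349.8 241.7 [ 16  16 199] [0.5384 0.0417 0.064 ]
scene 326.6 239.9 [ 16  15 189] [5.511e-01 2.000e-04 6.400e-02]
[0.05919275 0.04388714 0.04395659 0.04393602]
row yaw deg -17.9100115329351 [0.54362581 0.08325301 0.064     ]
[0.5689 0.1419 0.119 ]
[0.5288 0.1097 0.0741]
[0.5375 0.0673 0.074 ]
[0.5467 0.025  0.0694]
[ 0.501 -0.141  0.085]
[0.422 0.151 0.004]
[0.45  0.005 0.004]
[0.642 0.177 0.155]
[[ 0.936  0.353 -0.   ]
 [ 0.353 -0.936  0.001]
 [ 0.    -0.001 -1.   ]]
```

Seen from the scene camera, the key at place 4 is shifted about 5 mm towards the camera compared with the others. That is how a lower top would look, so place 4 is the suspect, and a tap will check it. I'll travel high first with the hand shut.

>>> servo_tool --moves '[{"hand":0,"tx":51,"ty":-45.5,"tz":0,"yaw":10},{"hand":0,"tx":51,"ty":-45.5,"tz":0,"yaw":10},{"hand":0,"tx":51,"ty":-45.5,"tz":0,"yaw":10},{"hand":0,"tx":51,"ty":-45.5,"tz":0,"yaw":10},{"hand":0,"tx":51,"ty":-45.5,"tz":0,"yaw":10},{"hand":0,"tx":51,"ty":-45.5,"tz":0,"yaw":10},{"hand":0,"tx":51,"ty":-45.5,"tz":0,"yaw":10},{"hand":0,"tx":51,"ty":-45.5,"tz":0,"yaw":10},{"hand":0,"tx":51,"ty":-45.5,"tz":0,"yaw":10},{"hand":0,"tx":51,"ty":-45.5,"tz":0,"yaw":10}]'

```text
time_s: 1.45
position: [0.5195, -0.0522, 0.2314]
eef_rot: [0.0, 0.996, 0.093, 0.0]
wrist_force: [0.8, -0.9, -0.3]
finger_gap: 0.0002
grip_force: 0.0
```

>>> servo_tool --moves '[{"hand":0,"tx":3.5,"ty":-4.5,"tz":5},{"hand":0,"tx":3.5,"ty":-4.5,"tz":13},{"hand":0,"tx":3.5,"ty":-4.5,"tz":13},{"hand":0,"tx":3.5,"ty":-4.5,"tz":13},{"hand":0,"tx":3.5,"ty":-4.5,"tz":13}]'

```text
schema error: expected keys hand, tx, ty, tz, yaw
```

```bash
python3 - <<'E'
from h import *
s=monitor.get_state();p=s["position"];print(p,s["wrist_force"],s["joint_vel"])
for P in((.5231,.1298),(.5315,.0867),(.5398,.0435),(.5475,0)):
    d=np.array(P)-p[:2]; a=np.radians(10.7); print("tx,ty cm",(100*(np.cos(a)*d[0]+np.sin(a)*d[1])).round(2),(100*(np.sin(a)*d[0]-np.cos(a)*d[1])).round(2))
c,R,t=cap("scene"); cv2.imwrite("pics/s1.png",cv2.resize(c["img"][120:360,180:500,::-1],(800,600)))
E
```

```text
[ 0.51946095 -0.05220223  0.23143592] [ 0.822253   -0.90939797 -0.28144754] [ 0.95456749  0.38554352 -0.33501375 -0.00127907 -0.05733625  0.94943096]
tx,ty cm 3.74 -17.82
tx,ty cm 3.76 -13.43
tx,ty cm 3.78 -9.03
tx,ty cm 3.72 -4.61
```

View pics/s1.png

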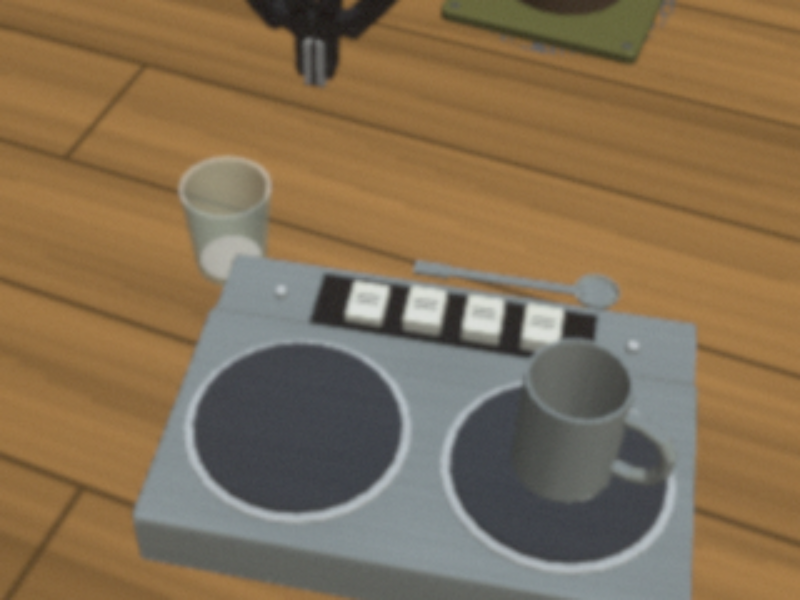

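The picture shows the tool still short of the row and up high. The key at the left end (368,303), place 4, shows less side face than the other three. The last call was refused because it lacked yaw, so I'll send it again complete.

>>> servo_tool --moves '[{"hand":0,"tx":3.7,"ty":-4.6,"tz":2,"yaw":0},{"hand":0,"tx":3.7,"ty":-4.6,"tz":7,"yaw":0},{"hand":0,"tx":3.7,"ty":-4.6,"tz":12,"yaw":0},{"hand":0,"tx":3.7,"ty":-4.6,"tz":14,"yaw":0},{"hand":0,"tx":3.7,"ty":-4.6,"tz":14,"yaw":0},{"hand":0,"tx":3.7,"ty":-4.6,"tz":14,"yaw":0}]'

```text
time_s: 2.25
position: [0.5484, -0.0026, 0.0938]
eef_rot: [0.0, 0.996, 0.093, 0.002]
wrist_force: [0.8, 0.1, -0.2]
finger_gap: 0.0
grip_force: 0.0
```

```bash
python3 - <<'E'
from h import *
s=monitor.get_state();p=s["position"];print(p,s["wrist_force"])
for P in((.5231,.1298),(.5315,.0867),(.5398,.0435),(.5475,0)):
    d=np.array(P)-p[:2]; a=np.radians(10.7); print("tx,ty cm",(100*(np.cos(a)*d[0]+np.sin(a)*d[1])).round(2),(100*(np.sin(a)*d[0]-np.cos(a)*d[1])).round(2))
c,R,t=cap("scene"); cv2.imwrite("pics/s2.png",cv2.resize(c["img"][180:300,260:420,::-1],(800,600)))
E
```

```text
[ 0.54842595 -0.00256374  0.0937563 ] [ 0.81055598  0.07047402 -0.18778682]
tx,ty cm -0.03 -13.48
tx,ty cm -0.01 -9.09
tx,ty cm 0.01 -4.69
tx,ty cm -0.04 -0.27
```

View pics/s2.png

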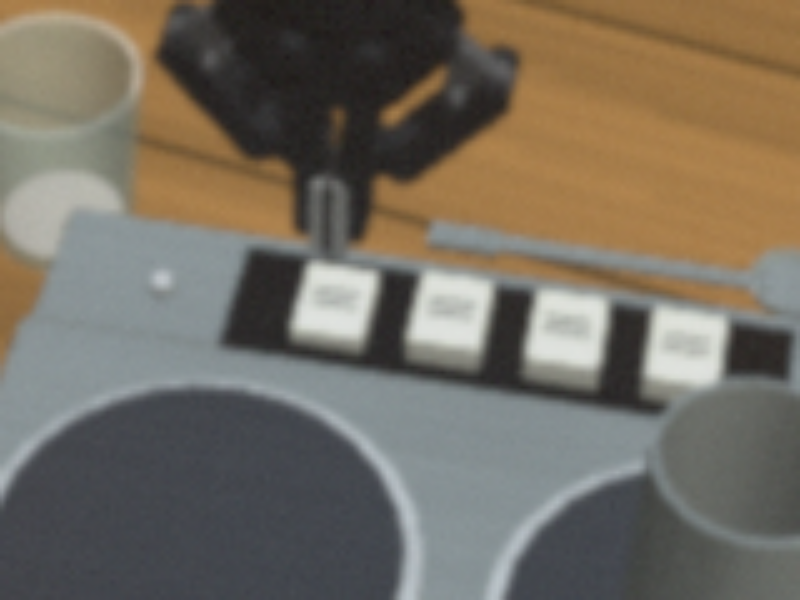

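The tip hangs over place 4. I'll tap lightly to z≈0.061: a standing key would answer with about 5 N, a latched one with nothing.

>>> servo_tool --moves '[{"hand":0,"tx":0,"ty":-0.25,"tz":1.5,"yaw":0},{"hand":0,"tx":0,"ty":-0.25,"tz":2.6,"yaw":0},{"hand":0,"tx":0,"ty":-0.25,"tz":3.0,"yaw":0},{"hand":0,"tx":0,"ty":-0.25,"tz":3.2,"yaw":0},{"hand":0,"tx":0,"ty":-0.25,"tz":3.25,"yaw":0},{"hand":0,"tx":0,"ty":-0.25,"tz":3.25,"yaw":0}]'

```text
time_s: 3.05
position: [0.5457, 0.0004, 0.0593]
eef_rot: [-0.0, 0.996, 0.093, -0.001]
wrist_force: [-5.7, 0.1, 6.2]
finger_gap: 0.0004
grip_force: 2.7
```

Ambiguous: 6.2 N at z = 0.0593 fits either a standing or a latched key. I'll lift 2 mm and compare.

>>> servo_tool --moves '[{"hand":0,"tx":0,"ty":0,"tz":-0.2,"yaw":0},{"hand":0,"tx":0,"ty":0,"tz":-0.2,"yaw":0},{"hand":0,"tx":0,"ty":0,"tz":-0.2,"yaw":0}]'

```text
time_s: 3.42
position: [0.5464, 0.0003, 0.0608]
eef_rot: [0.0, 0.996, 0.093, 0.0]
wrist_force: [-0.5, -0.1, -0.6]
finger_gap: 0.0002
grip_force: 0.0
```

At z = 0.0608 the force is zero, and it rose to 6 N within 1.5 mm. The top is therefore low and stiff, so place 4 is the latched key. I'll press it in with a soft descent to the bottom stop.

>>> servo_tool --moves '[{"hand":0,"tx":0,"ty":0,"tz":0.2,"yaw":0},{"hand":0,"tx":0,"ty":0,"tz":0.35,"yaw":0},{"hand":0,"tx":0,"ty":0,"tz":0.5,"yaw":0},{"hand":0,"tx":0,"ty":0,"tz":0.65,"yaw":0},{"hand":0,"tx":0,"ty":0,"tz":0.75,"yaw":0},{"hand":0,"tx":0,"ty":0,"tz":0.75,"yaw":0}]'

```text
time_s: 4.18
position: [0.5466, 0.0002, 0.0546]
eef_rot: [0.0, 0.996, 0.093, -0.0]
wrist_force: [-3.5, 0.1, 7.9]
finger_gap: -0.0003
grip_force: 4.2
```

>>> servo_tool --moves '[{"hand":0,"tx":0,"ty":0,"tz":0.1,"yaw":0},{"hand":0,"tx":0,"ty":0,"tz":0.2,"yaw":0},{"hand":0,"tx":0,"ty":0,"tz":0.2,"yaw":0}]'

```text
time_s: 4.55
position: [0.5467, 0.0002, 0.0542]
eef_rot: [0.0, 0.996, 0.093, -0.0]
wrist_force: [-9.1, 1.1, 17.7]
finger_gap: -0.0003
grip_force: 8.8
```

The key is on its bottom stop: force jumped to 17.7 N at z = 0.0542. I'll release straight up, move well clear and look.

>>> servo_tool --moves '[{"hand":0,"tx":0,"ty":0,"tz":-1,"yaw":0},{"hand":0,"tx":0,"ty":0,"tz":-4,"yaw":0},{"hand":0,"tx":0,"ty":0,"tz":-9,"yaw":0},{"hand":0,"tx":0,"ty":0,"tz":-14,"yaw":0},{"hand":0,"tx":-6,"ty":5,"tz":-15,"yaw":0},{"hand":0,"tx":-12,"ty":10,"tz":-15,"yaw":0},{"hand":0,"tx":-12,"ty":14,"tz":-15,"yaw":0},{"hand":0,"tx":-12,"ty":14,"tz":-15,"yaw":0},{"hand":0,"tx":-12,"ty":14,"tz":-15,"yaw":0}]'

```text
time_s: 5.68
position: [0.4542, -0.1595, 0.2011]
eef_rot: [-0.0, 0.996, 0.092, -0.0]
wrist_force: [0.4, 0.8, -0.0]
finger_gap: -0.0001
grip_force: 0.0
```

```bash
python3 - <<'E'
from h import *
c,R,t=cap("scene"); g=c["img"].min(2).astype(int); m=np.zeros(g.shape,np.uint8); m[228:265,305:420]=g[228:265,305:420]>165
N,L,S,C=cv2.connectedComponentsWithStats(m)
for i in range(1,N):
    if S[i][4]>60: print(C[i].round(1),S[i][4],ray(c,R,t,*C[i],.064).round(4))
cv2.imwrite("pics/s3.png",cv2.resize(c["img"][120:360,180:500,::-1],(800,600)))
s=monitor.get_state();print(s["time_s"],s["position"],s["wrist_force"])
E
```

```text
[326.7 238.1] 197 [ 0.5468 -0.0014  0.064 ]
[349.7 241.7] 203 [0.5385 0.0416 0.064 ]
[373.1 245.4] 204 [0.5302 0.0849 0.064 ]
[396.7 248.9] 208 [0.5215 0.1278 0.064 ]
5.725 [ 0.45440895 -0.15888384  0.20105024] [-0.58693214 -0.07153429  0.26978382]
```

View pics/s3.png

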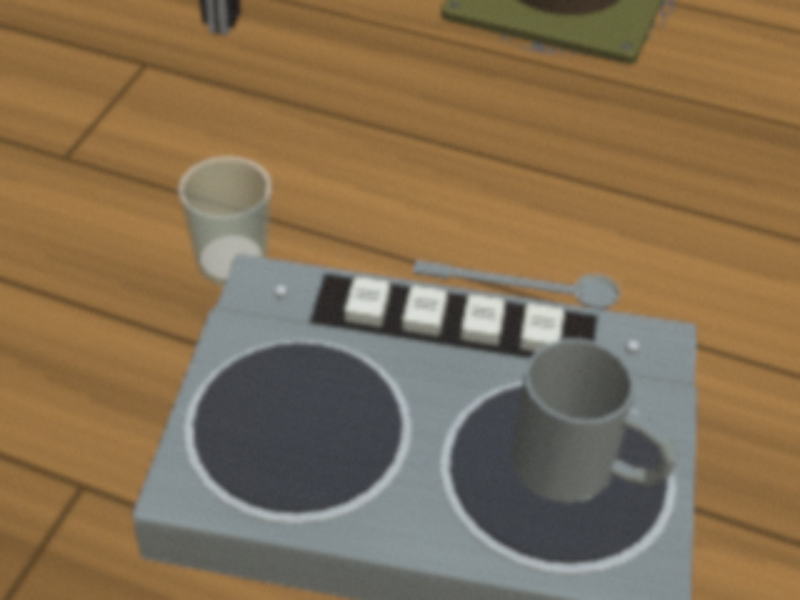

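The key at place 4 (368,300 in the crop) has come up: all four now line up on the 64 mm plane with an even spacing of about 44 mm. The tumbler, spoon and pitcher are where they were, and the hand is clear.

```bash
python3 -c "
from workcell import manip; print(manip.job_done())"
```

```text
the job is handed in; nothing more can be done
None
```

The latched key was at place 4: I pressed it to its bottom stop and let it go, the last picture shows all four keys standing up with the pitcher, tumbler and spoon unmoved and the hand clear, and I handed the job in (no verdict came back).

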